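Lock the dressing-wheel arbor with its spring clip

TASK

Push the headed arbor of the small stone-wheel stand all the way home, so that its head is up against the bush and its groove stands clear on the other side. Then take the spring clip from the wooden block and push it straight down onto the arbor's groove, feeling for the groove, until it snaps fully home, and let go. Never lean on the stand with more than about 30 N, and leave the stone collar, the stone core and the glue bottle where they are.

Things in the scene. Friction and masses are not known exactly. Their poses are not given: they have to be found in the camera images.
- stand: Grey fork stand, fixed. Origin: centre of the underside of its base plate (100 x 80 x 12 mm in x, y, z); z up, y along the arbor. Two cheeks 32 mm wide (x), 8 mm thick, at y = +/-12 to 20 mm, tops at z 91 mm; base ribs 60 mm wide, up to z 25 mm. Between them a stone wheel 52 mm across, 14 mm thick, top at z 101 mm. Arbor axis at x 0, z 75 mm, along y.
- wheel_centre (a point): On the arbor's axis in the middle of the fork; axes as the stand's. A brass bush (flange 32 mm across) is screwed through the +y cheek; its depth differs each time and is not measured. With the arbor home against it, the outer face of the arbor's head (28 mm across, 10 mm thick) lies at y = +46 mm, give or take 4 mm.
- far_cheek (a point): Where the arbor leaves the outer face of the -y cheek; axes as the stand's. Arbor shank: steel, 20 mm thick, greased; groove 8 mm wide, 14 mm in diameter, then 9 mm of full thickness to the free end. The head is screwed on to differing depth: the groove's centre lies 94 +/-9 mm from the head's outer face, so (arbor home) 28 +/-13 mm beyond this point toward -y; not measured.
- arbor (a joint): How far the arbor is drawn out along the stand's +y (m): 0 = home, a hard stop; starts 44 to 50 mm out, the groove hidden in the fork. The outer face of its head lies at the stand's y = +46 +/-4 mm plus this value. It slides with about 6 N of friction when the head is pushed toward -y.
- clip: Steel spring clip, about 0.07 kg: an upside-down U with a grip tab on top, 6 mm thick, starting upright in the wooden block. Origin: where the arbor's axis lies when the clip is home; z up to the tab, x across its width, y through its thickness (along the arbor when fitted; either face may look to the fork). Bridge 36 mm wide, from z = +7.5 (bears on the groove when home) to +17.5 mm.
- clip_tab (a point): Where to grip: 38 mm above the clip's origin, axes as the clip's. Tab 20 mm wide (x), 8 mm thick (y), from 17.5 mm below to 12 mm above this point; grip it across x from above.
- clip_noses (a point): Between the round noses (5 mm thick) of the two sprung prongs, 6 mm below the clip's origin; prongs end 2.5 mm lower. On the full 20 mm arbor they land with the clip's origin about 16 mm above the axis and it cannot pass. Over the groove they land about 12 mm above it; then 8 to 18 N presses them past the groove's middle and the clip draws itself home (origin on the axis).
- clip_block: Wooden parking block, 60 x 40 x 24 mm (x, y, z), fixed; origin: centre of its underside. Slot 28 x 7.5 mm, 20 mm deep, along its x, in which the clip hangs by its bridge (clip origin 16.5 mm above the block's underside, axes parallel to the block's).
- stone_collar: Bystander: beige turned stone ring, 60 mm across, 22 mm high, lying flat; origin: centre of underside.
- stone_core: Bystander: pale drilled stone core, 21 mm thick, 105 mm high, standing upright; origin: centre of underside.
- glue_bottle: Bystander: white squeeze bottle with nozzle, 37 mm across, 116 mm high, standing; origin: centre of underside.

How it is judged (in metres and radians):
On the way:
1. the arbor is pushed home, within 2 mm of its stop (value of joint arbor below 0.002 m), for 0.2 s.
At the end, for the whole second after the job is handed in: The arbor is within 2.5 mm of its stop, and the clip sits on it, released and at rest: its origin within 2.5 mm of the arbor's axis across and in height (prongs snapped past the middle of the groove), 33 to 63 mm from the stand's middle on its -y side, square to the arbor within 0.2 rad (value of joint arbor below 0.0025 m and x of clip in the frame of stand between -0.0025 and 0.0025 m and z of clip in the frame of stand between 0.0725 and 0.0775 m and y of clip in the frame of stand between -0.063 and -0.033 m and angle between the y axis of clip and the y axis of stand, either way round below 0.2 rad and linear speed of clip below 0.02 m/s); the robot touches nothing.
It fails at once if the stand (with arbor) is pressed with more than 32 N by the clip (contact force between clip and stand above 32 N).
It fails at once if the stand (with arbor) is pressed with more than 32 N by the robot (contact force between any of the arm, the fingers and stand above 32 N).
It fails at once if a bystander is moved by more than 20 mm (distance of any of stone_collar, stone_core, glue_bottle from where it was at the start of the episode above 0.02 m).
It also fails if it takes over 64 s, if anything falls off the work surface, if the arm or the gripper's body presses on something with over 40 N, if the wrist force passes 120 N, or if a joint passes its speed limit or range.

ROBOT

A 7-joint arm with a two-finger parallel gripper is mounted at the origin on a cart in front of the work surface, level with it; the furniture and walls round the work are solid. World frame = base frame: x ahead of the robot, y to its left, z up, the work surface at z = 0. Lengths are in m, angles in degrees, forces in N, time in s.
With the tool pointing down it reaches from about 0.35 to 0.9 m from the base axis. Payload 19.9 kg.
Tool frame: the origin (TCP) lies midway between the tips of the shut fingers; the grasp point (between the pads) lies 19 mm behind it; z points along the fingers, y is the line along which they close (so a half turn about z gives the same grasp; the last joint's range is limited). The gripper opens to 85 mm and grips with 20 to 120 N. Pads are 22 mm wide; open, the fingers measure 114 mm over their backs; the gripper's body (76 mm by 85 mm) begins 54 mm behind the grasp point. The pads swing forward as they close: fully open they stand 13 mm farther back than shut.
Start: joints at [-70.216, 23.915, -0.59, 92.452, 0.269, 63.638, -3.037], TCP at [0.236, 0.579, 0.231] pointing down, gripper open.
Joint ranges: [-161.28, 161.28], [-22.2, 115.67], [-73.04, 71.86], [3.21, 147.25], [-68.34, 248.33], [10.77, 114.83], [-161.83, 161.83]. Speed limits (degrees/s): [108.29, 108.29, 136.94, 136.94, 172.46, 172.46, 172.46].

INTERFACE

Orientations are given as [roll, pitch, yaw] about the fixed x, y, z axes, in that order (R = Rz(yaw) Ry(pitch) Rx(roll)).
In Python, from cell import arm gives the robot as it stands.
- The arm moves only by the tool play_rows, never from a script. Its argument "deltas" is text: rows parted by semicolons, each of 7 numbers parted by spaces: the opening, from 0 (shut) to 1 (fully open), then the shift along the world's x, y, z in mm, then the turn, a rotation vector about the world's x, y, z in rad. A call has 1 to 5 rows; each row shifts and turns the commanded pose from where the row before left it; what a row does not reach is not made up. A row lasts 1/10 s, in which the tool goes at most 50 mm and 8.59 degrees, less where a joint would pass 70% of its speed; a pose out of reach is approached as far as the arm can. A call is refused whole if a number of a shift passes 50 or a number of a turn 0.15, either way. A call with a gripper value outside its range is refused whole. The fingers move at their own pace and stop on an object; the grip force is fixed at half the most. Time passes only in rows, so rows that do not move let the fingers close. It gives the time, the measured TCP pose, the force, the opening and the grip force at its end, in the units of the state.
- arm.state(): the state, without advancing time (a new reading comes with each control period).
- arm.get_image(name): name is "side" or "top" or "wrist"; returns a dict with "img" (420x560x3 uint8, red, green, blue), "fx", "fy", "cx", "cy" (pixels), "cam_to_world" (4x4, takes a point from camera to world coordinates). Camera axes: x right, y down, z forward; pixel columns grow to the right and rows downward; lengths in m; the calibration is good to about 2 mm. A picture is of the moment at which its call begins. There is no depth.
- arm.job_done(): hands the job in; it is judged then, once.
The state is a dict: "time_s": time; "q": joint angles; "joint_vel": joint speeds; "joint_torque": joint torques, N m; "ee_pos": TCP position; "tcp_rot": TCP orientation; "contact_force": force on the tool from outside, world axes, zero at the start; "ft_torque": the same for the moment, N m; "gripper_width": opening from 0.0 (shut) to 1.0 (fully open); "gripper_force": force on a finger pad.
Only numpy, scipy, OpenCV 4.12 (cv2) and the standard library are available. Lean on these libraries where they do the work, as an engineer would, in place of code of your own. Each camera call takes 0.05 s, during which the arm holds its last target. There are 200 camera calls.

## Working session

There is one attempt and no reset: what is moved stays moved. The work goes in short steps, Python scripts to look and compute and a tool call to move; the robot and the scene stay as the last step left them, time stands still between calls to the robot, and variables do not carry over. Pictures are saved under pics/ and viewed, at most 10 in all, crops included, and the job is handed in when it is done.

Besides the shell and the picture viewer there is one more tool, called after "Request:" as name(argument=value, ...) on one line, values as JSON. play_rows: Moves the arm, as the interface text tells. Its arguments: {"type":"object","properties":{"deltas":{"type":"string"}},"required":["deltas"]}

```bash
mkdir -p pics; cat > h.py <<'E'
import numpy as np, cv2
from cell import arm
def grab(n,f=None):
    d=arm.get_image(n)
    if f: cv2.imwrite('pics/'+f,d['img'][:,:,::-1])
    return d
def ray(d,u,v):
    T=np.array(d['cam_to_world']);r=T[:3,:3]@np.array([(u-d['cx'])/d['fx'],(v-d['cy'])/d['fy'],1.])
    return T[:3,3],r/np.linalg.norm(r)
def onz(d,u,v,z):
    o,r=ray(d,u,v);return o+r*(z-o[2])/r[2]
def tri(d1,p1,d2,p2):
    o,r=ray(d1,*p1);q,s=ray(d2,*p2)
    t=np.linalg.lstsq(np.c_[r,-s],q-o,rcond=None)[0];a=o+r*t[0];b=q+s*t[1]
    return (a+b)/2,np.linalg.norm(a-b)
def proj(d,p):
    T=np.array(d['cam_to_world']);c=T[:3,:3].T@(np.array(p)-T[:3,3])
    return c[0]/c[2]*d['fx']+d['cx'],c[1]/c[2]*d['fy']+d['cy']
E
python3 - <<'E'
from h import *
import pickle
D={n:grab(n,n+'0.png') for n in('top','side')}
pickle.dump(D,open('d0.pkl','wb'))
for n in D: print(n,np.round(D[n]['cam_to_world'],3).tolist(),D[n]['fx'])
s=arm.state();print(s)
E
```

```text
top [[0.019, -0.998, 0.052, 0.466], [-1.0, -0.019, 0.01, 0.011], [-0.009, -0.052, -0.999, 0.984], [0.0, 0.0, 0.0, 1.0]] 423.8129279127436
side [[0.897, -0.172, 0.408, 0.013], [-0.443, -0.37, 0.817, -0.969], [0.01, -0.913, -0.408, 0.571], [0.0, 0.0, 0.0, 1.0]] 539.2564372706353
{'time_s': 0.1, 'q': array([-70.2174081 ,  23.94566414,  -0.59045345,  92.48160569,
         0.26983635,  63.63827281,  -3.03592928]), 'joint_vel': array([-0.06344472,  0.05866959, -0.01893904, -0.13436168,  0.12944138,
       -0.03947352,  0.02450217]), 'joint_torque': array([ 1.32291578e-03, -8.65830445e+01,  6.80464413e-01, -4.35649073e+01,
        1.92277611e-02,  4.74885237e-03, -3.14663691e-05]), 'ee_pos': array([0.23564217, 0.57854011, 0.23071488]), 'tcp_rot': array([-1.79936031e+02,  5.39283052e-03,  1.57841206e+02]), 'contact_force': array([0.59085532, 1.28573835, 0.18465224]), 'ft_torque': array([0.05283035, 0.02390474, 0.00349715]), 'gripper_force': 0.0, 'gripper_width': 0.9989421701197434}
```

View pics/top0.png

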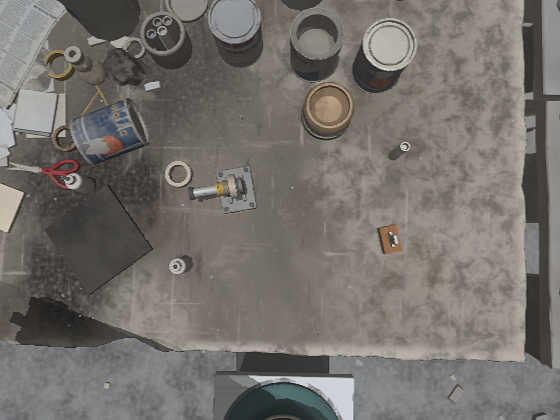

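View pics/side0.png

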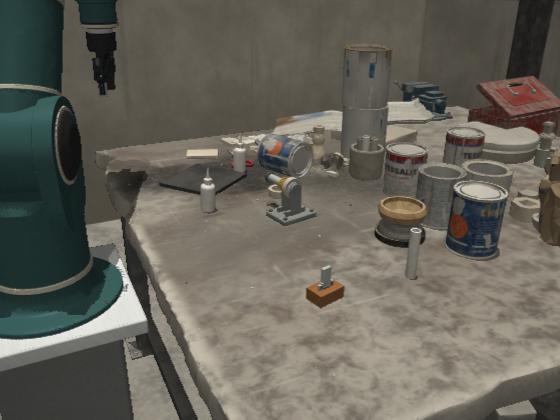

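The top view shows the stand at about (236,190) with the arbor head to the left (+y) at (193,193). The clip block is at (390,239), collar at (178,174), bottle at (177,266) and core at (404,147). Next I'll enlarge the stand and block.

```bash
python3 - <<'E'
from h import *
import pickle
D=pickle.load(open('d0.pkl','rb'));d=D['top'];im=d['img'][:,:,::-1]
a=cv2.resize(im[155:225,155:265],None,fx=5,fy=5,interpolation=cv2.INTER_CUBIC)
b=cv2.resize(im[215:265,360:420],None,fx=4,fy=4,interpolation=cv2.INTER_CUBIC)
c=np.zeros((350,800,3),np.uint8);c[:,:550]=a;c[:200,555:795]=b
cv2.imwrite('pics/crop1.png',c)
hsv=cv2.cvtColor(im,cv2.COLOR_BGR2HSV)
m=cv2.inRange(hsv[215:265,360:420],(5,120,60),(20,255,255))
p=np.argwhere(m)[:,::-1].astype(np.float32)+[360,215]
w=np.array([onz(d,u,v,.024)[:2] for u,v in p],np.float32)
print(len(p),cv2.minAreaRect(w))
for n,(u,v) in dict(stand=(238,190),head=(192,194),collar=(178,174),bot=(177,266),core=(404,147)).items(): print(n,onz(d,u,v,{'stand':.012,'head':.075,'collar':.022,'bot':.1,'core':.1}[n]).round(3))
E
```

```text
321 ((0.46522843837738037, -0.23449355363845825), (0.05867284536361694, 0.03857599198818207), 13.285938262939453)
stand [0.571 0.113 0.012]
head [0.554 0.206 0.075]
collar [0.604 0.251 0.022]
bot [0.4   0.227 0.1  ]
core [ 0.658 -0.243  0.1  ]
```

View pics/crop1.png

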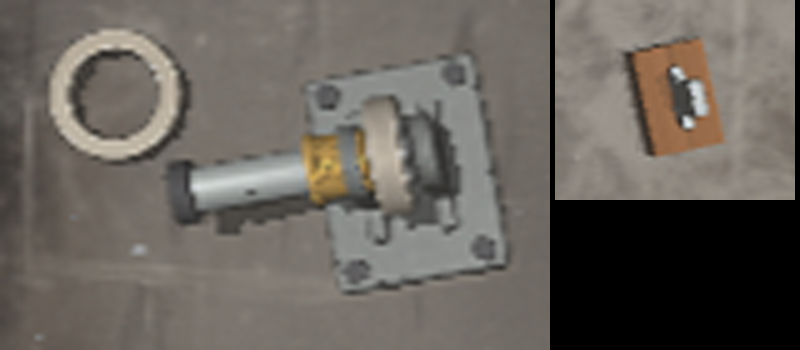

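The crop shows the base plate corners at about (305,85), (470,52), (508,262) and (345,292) in crop pixels, and the head at left at (180,190). The block is at right with the clip standing in it.

```bash
python3 - <<'E'
from h import *
import pickle
D=pickle.load(open('d0.pkl','rb'));d=D['top']
c=[onz(d,155+u/5-.4,155+v/5-.4,.012)[:2] for u,v in((305,85),(470,52),(508,262),(345,292))]
c=np.array(c,np.float32);print(c.round(4).tolist(),cv2.minAreaRect(c),c.mean(0))
x=(c[0]+c[1]-c[2]-c[3]);y=c[0]+c[3]-c[1]-c[2]
print('yaw',np.degrees(np.arctan2(x[1],x[0])),np.degrees(np.arctan2(y[1],y[0]))-90)
# arbor line at z .075: head left face centre, head right edge
for u,v in((170,192),(197,188),(300,175)): print(onz(d,155+u/5-.4,155+v/5-.4,.075).round(4))
# clip tab top
for u,v in((697,97),):print('tab',onz(d,360+(u-555)/4-.4,215+v/4-.4,.0665).round(4))
E
```

```text
[[0.6126000285148621, 0.16609999537467957], [0.6292999982833862, 0.09009999781847], [0.5324000120162964, 0.07039999961853027], [0.5170999765396118, 0.14509999752044678]] ((0.572661280632019, 0.11746908724308014), (0.09893990308046341, 0.07778909057378769), 12.412094116210938) [0.5728599  0.11791711]
yaw 11.952012 11.98008
[0.5556 0.2131 0.075 ]
[0.5575 0.2014 0.075 ]
[0.564  0.1571 0.075 ]
tab [ 0.4655 -0.234   0.0665]
```

Request:
play_rows(deltas="0 31 -33 -8 0 0 -0.139;0 31 -33 -8 0 0 -0.139;0 31 -33 -8 0 0 -0.139;0 31 -33 -8 0 0 -0.139;0 31 -33 -8 0 0 -0.139")

```text
time_s: 0.6
ee_pos: [0.3917, 0.4122, 0.1909]
tcp_rot: [-180.0, 0.0, 117.7]
contact_force: [-0.0, 0.2, -0.4]
gripper_width: 0.143
gripper_force: 0.0
```

Request:
play_rows(deltas="0 31 -33 -8 0 0 -0.139;0 31 -33 -8 0 0 -0.139;0 31 -33 -8 0 0 0;0 31 -33 -8 0 0 0;0 31 -33 -8 0 0 0")

```text
time_s: 1.1
ee_pos: [0.5466, 0.2473, 0.1507]
tcp_rot: [-180.0, 0.0, 102.1]
contact_force: [-0.0, 0.4, 0.5]
gripper_width: -0.004
gripper_force: 0.0
```

Request:
play_rows(deltas="0 0 0 0 0 0 0;0 0 0 0 0 0 0")

```text
time_s: 1.3
ee_pos: [0.5461, 0.2477, 0.1507]
tcp_rot: [-179.9, 0.0, 102.0]
contact_force: [-0.6, -0.3, 0.0]
gripper_width: 0.0
gripper_force: 0.0
```

Request:
play_rows(deltas="0 0 0 -40 0 0 0;0 0 0 -40 0 0 0;0 2.1 -9.8 0 0 0 0;0 1 -4.9 0 0 0 0;0 0 0 0 0 0 0")

```text
time_s: 1.8
ee_pos: [0.55, 0.2335, 0.0734]
tcp_rot: [179.9, -0.0, 102.0]
contact_force: [-0.2, 1.1, -0.2]
gripper_width: 0.001
gripper_force: 0.0
```

Request:
play_rows(deltas="0 1 -4.9 0 0 0 0;0 1 -4.9 0 0 0 0;0 0 0 0 0 0 0")

```text
time_s: 2.1
ee_pos: [0.5514, 0.2236, 0.0721]
tcp_rot: [179.9, 0.0, 102.0]
contact_force: [-0.8, 0.0, 0.1]
gripper_width: -0.006
gripper_force: 0.0
```

Request:
play_rows(deltas="0 1 -4.9 0 0 0 0;0 1 -4.9 0 0 0 0;0 1 -4.9 0 0 0 0;0 1 -4.9 0 0 0 0")

```text
time_s: 2.5
ee_pos: [0.5548, 0.2058, 0.0716]
tcp_rot: [180.0, -0.1, 102.2]
contact_force: [-2.2, 5.4, 3.0]
gripper_width: -0.004
gripper_force: 3.2
```

Request:
play_rows(deltas="0 1 -4.9 0 0 0 0;0 1 -4.9 0 0 0 0;0 0.8 -3.9 0 0 0 0;0 0.6 -2.9 0 0 0 0")

```text
time_s: 2.9
ee_pos: [0.5581, 0.189, 0.0717]
tcp_rot: [180.0, -0.1, 102.1]
contact_force: [-2.4, 6.1, 4.5]
gripper_width: 0.002
gripper_force: 3.1
```

Request:
play_rows(deltas="0 0.5 -2.4 0 0 0 0;0 0.5 -2.4 0 0 0 0;0 0.4 -2 0 0 0 0")

```text
time_s: 3.2
ee_pos: [0.5595, 0.1823, 0.0716]
tcp_rot: [180.0, -0.1, 102.1]
contact_force: [-2.8, 5.3, 4.1]
gripper_width: 0.003
gripper_force: 3.1
```

Request:
play_rows(deltas="0 0.3 -1.5 0 0 0 0;0 0.2 -1 0 0 0 0")

```text
time_s: 3.4
ee_pos: [0.56, 0.1798, 0.0717]
tcp_rot: [180.0, -0.1, 102.1]
contact_force: [-3.1, 5.5, 4.5]
gripper_width: 0.003
gripper_force: 3.0
```

Request:
play_rows(deltas="0 0.2 -1 0 0 0 0;0 0.2 -1 0 0 0 0")

```text
time_s: 3.6
ee_pos: [0.5603, 0.1779, 0.0716]
tcp_rot: [-180.0, -0.1, 102.2]
contact_force: [-3.4, 5.9, 4.4]
gripper_width: -0.001
gripper_force: 3.0
```

Request:
play_rows(deltas="0 0.2 -1 0 0 0 0;0 0.2 -1 0 0 0 0")

```text
time_s: 3.8
ee_pos: [0.5608, 0.1759, 0.0716]
tcp_rot: [180.0, -0.1, 102.1]
contact_force: [-3.7, 5.2, 5.2]
gripper_width: 0.004
gripper_force: 3.0
```

Request:
play_rows(deltas="0 0.2 -1 0 0 0 0;0 0.2 -1 0 0 0 0")

```text
time_s: 4.0
ee_pos: [0.5612, 0.1739, 0.0716]
tcp_rot: [180.0, -0.1, 102.1]
contact_force: [-2.8, 5.5, 4.8]
gripper_width: -0.001
gripper_force: 3.0
```

Request:
play_rows(deltas="0 0.2 -1 0 0 0 0;0 0 0 0 0 0 0")

```text
time_s: 4.2
ee_pos: [0.5612, 0.1738, 0.0717]
tcp_rot: [180.0, -0.1, 102.2]
contact_force: [-5.4, 9.0, 4.5]
gripper_width: -0.0
gripper_force: 5.1
```

Request:
play_rows(deltas="0 0.2 -1 0 0 0 0;0 0 0 0 0 0 0")

```text
time_s: 4.4
ee_pos: [0.5612, 0.1737, 0.0717]
tcp_rot: [180.0, -0.2, 102.2]
contact_force: [-5.9, 14.0, 5.1]
gripper_width: 0.003
gripper_force: 7.4
```

Request:
play_rows(deltas="0 0.2 -1 0 0 0 0;0 0 0 0 0 0 0")

```text
time_s: 4.6
ee_pos: [0.5612, 0.1737, 0.0717]
tcp_rot: [180.0, -0.2, 102.3]
contact_force: [-6.4, 18.3, 4.5]
gripper_width: 0.0
gripper_force: 9.7
```

Request:
play_rows(deltas="0 -2 9.8 0 0 0 0;0 -2 9.8 0 0 0 0;0 0 0 45 0 0 0;0 0 0 45 0 0 0;1 0 0 45 0 0 0")

```text
time_s: 5.1
ee_pos: [0.5576, 0.1895, 0.2078]
tcp_rot: [-180.0, 0.0, 102.1]
contact_force: [-0.0, 0.3, -0.4]
gripper_width: 0.157
gripper_force: 0.0
```

Request:
play_rows(deltas="1 7 -33 20 0 0 0;1 7 -33 20 0 0 0;1 6 -33 0 0 0 0;1 6 -20 0 0 0 0;1 0 0 0 0 0 0")

```text
time_s: 5.6
ee_pos: [0.5845, 0.0671, 0.2465]
tcp_rot: [180.0, 0.1, 101.8]
contact_force: [-0.1, 0.1, 0.2]
gripper_width: 0.992
gripper_force: 0.0
```

```bash
python3 - <<'E'
from h import *
import pickle
D={n:grab(n,n+'1.png') for n in('wrist','side','top')}
pickle.dump(D,open('d1.pkl','wb'))
print(arm.state()['ee_pos'],np.round(D['wrist']['cam_to_world'],3).tolist(),D['wrist']['fx'])
E
```

```text
[0.58376701 0.07131469 0.24606041] [[0.979, 0.195, 0.063, 0.569], [0.205, -0.932, -0.298, 0.145], [0.001, 0.305, -0.953, 0.39], [0.0, 0.0, 0.0, 1.0]] 329.9559378501833
```

View pics/wrist1.png

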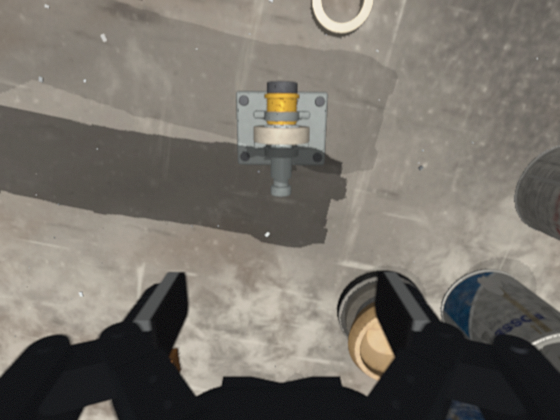

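The wrist view shows the arbor home: the head is against the bush at (282,87), and the shank protrudes to (281,195) with the groove near row 182. I'll measure it from an enlarged crop.

```bash
python3 - <<'E'
from h import *
import pickle
D=pickle.load(open('d1.pkl','rb'));d=D['wrist'];im=d['img'][:,:,::-1]
c=cv2.resize(im[75:205,230:335],None,fx=5,fy=4.6,interpolation=cv2.INTER_CUBIC)
cv2.imwrite('pics/crop2.png',c)
S=np.array([.573,.118]);X=np.array([.978,.208]);Y=np.array([-.208,.978])
for r in range(155,200):
  w=onz(d,281,r,.075)[:2]-S
  print(r,round(float(w@X)*1e3,1),round(float(w@Y)*1e3,1),im[r,266:297].mean(1).astype(int).tolist())
E
```

```text
155 1.3 -16.6 [65, 67, 68, 70, 73, 72, 72, 71, 75, 73, 75, 77, 75, 76, 77, 74, 73, 74, 75, 73, 71, 72, 71, 72, 71, 71, 68, 68, 65, 65, 65]
156 1.3 -17.6 [70, 70, 70, 71, 74, 72, 73, 75, 75, 75, 77, 77, 75, 74, 74, 73, 73, 74, 73, 73, 74, 72, 72, 71, 72, 68, 71, 70, 68, 67, 70]
157 1.3 -18.5 [75, 74, 73, 73, 74, 77, 80, 81, 81, 83, 83, 85, 82, 83, 83, 84, 81, 79, 79, 79, 80, 80, 78, 76, 75, 72, 74, 74, 74, 75, 75]
158 1.3 -19.5 [79, 77, 78, 78, 77, 84, 86, 89, 92, 92, 93, 96, 97, 96, 96, 98, 96, 94, 92, 89, 90, 91, 90, 86, 84, 76, 77, 78, 78, 80, 80]
159 1.3 -20.4 [85, 87, 86, 85, 83, 84, 90, 93, 95, 99, 102, 102, 104, 106, 104, 108, 106, 103, 99, 98, 97, 97, 94, 91, 87, 80, 79, 79, 80, 80, 79]
160 1.3 -21.4 [98, 98, 99, 98, 94, 86, 91, 95, 98, 99, 100, 105, 105, 106, 107, 110, 109, 105, 101, 101, 98, 98, 97, 92, 86, 81, 79, 80, 80, 80, 78]
161 1.3 -22.4 [103, 103, 106, 105, 96, 86, 91, 93, 95, 100, 102, 103, 102, 105, 107, 108, 107, 105, 101, 100, 98, 97, 94, 92, 87, 79, 78, 79, 77, 79, 77]
162 1.3 -23.3 [102, 101, 103, 101, 96, 87, 90, 93, 97, 99, 100, 104, 103, 104, 107, 108, 107, 
[... 4919 characters left out ...]
85, 84, 84, 84, 90, 97, 105, 114, 122, 125, 128, 132, 134, 133, 130, 126, 125, 123, 118, 113, 104, 96, 88, 82, 81, 81, 81, 82, 81, 81]
196 1.2 -56.9 [84, 87, 85, 84, 84, 85, 87, 91, 95, 100, 104, 105, 110, 112, 113, 113, 107, 104, 101, 98, 94, 88, 85, 81, 80, 81, 80, 80, 81, 82, 81]
197 1.2 -57.9 [83, 85, 83, 83, 83, 83, 85, 86, 89, 92, 92, 91, 92, 94, 95, 94, 91, 90, 88, 86, 84, 81, 81, 79, 79, 81, 81, 81, 80, 80, 83]
198 1.2 -59.0 [82, 85, 85, 84, 83, 83, 85, 88, 91, 93, 93, 92, 94, 91, 92, 90, 90, 90, 89, 87, 85, 84, 83, 82, 83, 82, 82, 81, 81, 81, 80]
199 1.2 -60.0 [82, 83, 85, 84, 83, 84, 84, 90, 93, 95, 97, 98, 96, 97, 96, 95, 97, 96, 94, 93, 90, 88, 88, 86, 87, 86, 86, 84, 84, 82, 82]
```

View pics/crop2.png

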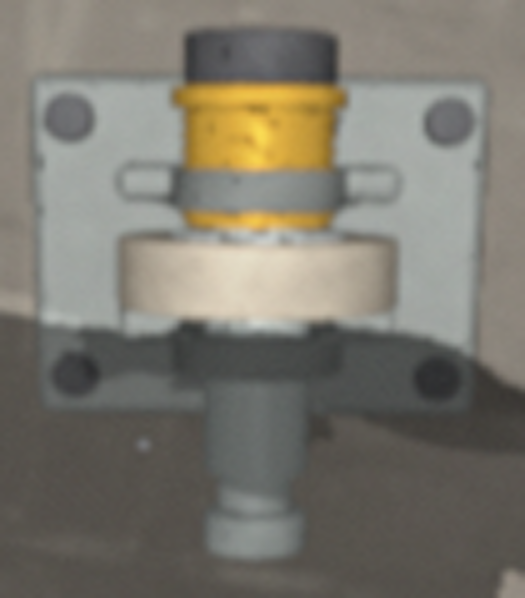

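Crop 2 shows the groove as the narrowing at (255,495), just before the free-end disc at (255,530). Rows 179–186 of the full image put the groove centre about 43 mm from the stand's middle. Next stop is above the clip.

Request:
play_rows(deltas="1 -17 -44 -2 0 0 0;1 -17 -44 -2 0 0 0;1 -17 -44 -2 0 0 0;1 -17 -44 -2 0 0 0")

```text
time_s: 6.15
ee_pos: [0.5152, -0.1058, 0.2382]
tcp_rot: [180.0, -0.0, 102.2]
contact_force: [1.3, -0.4, 1.1]
gripper_width: 0.999
gripper_force: 0.0
```

Request:
play_rows(deltas="1 -17 -44 -2 0 0 0;1 -17 -44 -2 0 0 0;1 -17 -42 -2 0 0 0;1 0 0 0 0 0 0;1 0 0 0 0 0 0")

```text
time_s: 6.65
ee_pos: [0.465, -0.2353, 0.2322]
tcp_rot: [-180.0, -0.0, 102.1]
contact_force: [1.2, 0.7, 0.4]
gripper_width: 1.006
gripper_force: 0.0
```

```bash
python3 - <<'E'
from h import *
import pickle
d=grab('wrist');pickle.dump(d,open('d2.pkl','wb'));im=d['img'][:,:,::-1]
s=arm.state();print(s['ee_pos'],s['tcp_rot'])
u,v=proj(d,[.465,-.234,.03]);u,v=int(u),int(v);print(u,v)
x0,y0=u-60,v-55
cv2.imwrite('pics/crop3.png',cv2.resize(im[y0:v+45,x0:u+60],None,fx=6,fy=6,interpolation=cv2.INTER_CUBIC));print(x0,y0)
hsv=cv2.cvtColor(im,cv2.COLOR_BGR2HSV)[y0:v+45,x0:u+60]
m=cv2.inRange(hsv,(5,110,50),(20,255,255))
c=max(cv2.findContours(m,0,2)[0],key=cv2.contourArea)[:,0]+[x0,y0]
w=np.array([onz(d,a,b,.024)[:2] for a,b in c],np.float32);print(cv2.minAreaRect(w))
E
```

```text
[ 0.46553359 -0.23438646  0.23217196] [ 1.79999639e+02 -2.24830383e-02  1.02167303e+02]
280 183
220 128
((0.46626016497612, -0.2308136373758316), (0.05959725379943848, 0.04292849823832512), 13.56904125213623)
```

View pics/crop3.png

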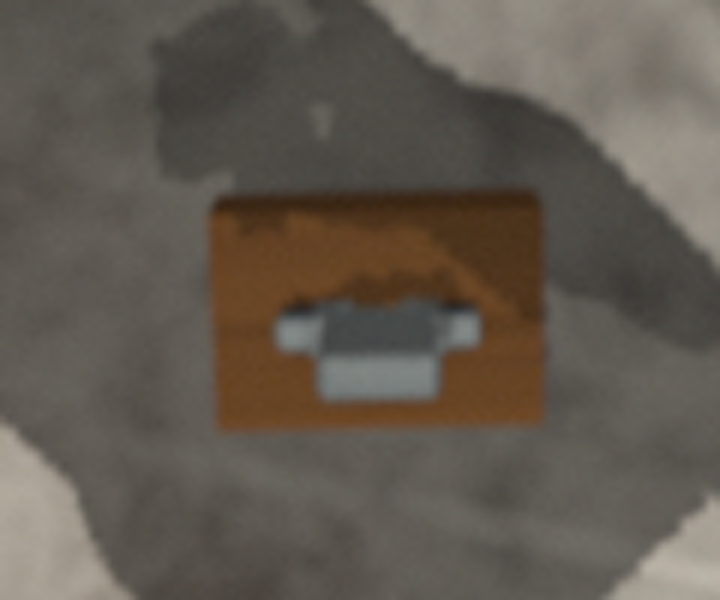

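The crop shows the block with the clip's tab top at about (378,377) and its bridge ends at (297,330) and (465,330).

```bash
python3 - <<'E'
from h import *
import pickle
d=pickle.load(open('d2.pkl','rb'))
f=lambda u,v,z:onz(d,220+u/6-.4,128+v/6-.4,z)[:2]
print('tab',f(378,377,.0665),'bridge',f(378,331,.034),'block',np.mean([f(*p,.024) for p in((212,212),(541,208),(543,425),(217,430))],0))
Y=np.array([-.208,.978]);print('tabthick',(f(378,352,.0665)-f(378,402,.0665))@Y, 'width',np.linalg.norm(f(317,377,.0665)-f(440,377,.0665)))
d1=pickle.load(open('d1.pkl','rb'))['wrist']
print('groove',onz(d1,280.7,182.4,.075))
# plate centre in wrist view
p=[onz(d1,230+u/5-.4,75+v/4.6-.4,.012)[:2] for u,v in((35,77),(487,82),(470,410),(45,405))]
print('plate',np.mean(p,0),p)
E
```

```text
tab [ 0.46648322 -0.23238099] bridge [ 0.46656531 -0.23207373] block [ 0.46671438 -0.23235905]
tabthick 0.008255346281828151 width 0.019756579386104377
groove [0.58288552 0.07591873 0.075     ]
plate [0.57407632 0.12203288] [array([0.51876914, 0.15035604]), array([0.61433472, 0.16925342]), array([0.62950957, 0.09365116]), array([0.53369183, 0.07487091])]
```

Request:
play_rows(deltas="1 0.5 0.9 -48 0 0 0.02;1 0 0 -48 0 0 0;1 0 0 -48 0 0 0;1 0 0 -40 0 0 0;1 0 0 -12 0 0 0")

```text
time_s: 7.2
ee_pos: [0.4644, -0.2321, 0.0329]
tcp_rot: [-179.8, -0.2, 103.4]
contact_force: [-1.2, 0.7, 1.0]
gripper_width: 1.001
gripper_force: 0.0
```

Request:
play_rows(deltas="0 0 0 0 0 0 0;0 0 0 0 0 0 0;0 0 0 0 0 0 0;0 0 0 0 0 0 0;0 0 0 0 0 0 0")

```text
time_s: 7.7
ee_pos: [0.4663, -0.2349, 0.0375]
tcp_rot: [179.9, 0.1, 103.2]
contact_force: [-2.0, 3.0, 10.8]
gripper_width: 0.223
gripper_force: 58.2
```

Request:
play_rows(deltas="0 0 0 0 0 0 0;0 0 0 0 0 0 0;0 0 0 0 0 0 0")

```text
time_s: 8.0
ee_pos: [0.4663, -0.2348, 0.0375]
tcp_rot: [179.9, 0.0, 103.2]
contact_force: [-1.7, 2.2, 12.4]
gripper_width: 0.22
gripper_force: 58.2
```

Request:
play_rows(deltas="0 0 0 10 0 0 0;0 0 0 15 0 0 0;0 0 0 25 0 0 0;0 0 0 30 0 0 0;0 0 0 30 0 0 0")

```text
time_s: 8.5
ee_pos: [0.4652, -0.2348, 0.1485]
tcp_rot: [180.0, 0.0, 103.2]
contact_force: [1.3, 0.0, 0.2]
gripper_width: 0.222
gripper_force: 58.6
```

Request:
play_rows(deltas="0 11 30 2 0 0 -0.01;0 11 30 0 0 0 -0.01;0 11 30 0 0 0 0;0 11 30 0 0 0 0;0 11 30 0 0 0 0")

```text
time_s: 9.0
ee_pos: [0.5208, -0.0835, 0.1497]
tcp_rot: [179.9, 0.0, 102.1]
contact_force: [0.6, 0.6, -0.7]
gripper_width: 0.222
gripper_force: 58.7
```

Request:
play_rows(deltas="0 11 30 0 0 0 0;0 11 30 0 0 0 0;0 11 30 0 0 0 0;0 11 30 0 0 0 0;0 11 30 0 0 0 0")

```text
time_s: 9.5
ee_pos: [0.5758, 0.0665, 0.1497]
tcp_rot: [179.9, 0.0, 102.1]
contact_force: [1.2, 0.4, -1.2]
gripper_width: 0.222
gripper_force: 58.7
```

Request:
play_rows(deltas="0 0 0 0 0 0 0;0 0 0 0 0 0 0;0 0 0 0 0 0 0")

```text
time_s: 9.8
ee_pos: [0.5753, 0.0642, 0.149]
tcp_rot: [180.0, 0.0, 102.0]
contact_force: [0.1, -0.0, -0.5]
gripper_width: 0.216
gripper_force: 58.7
```

```bash
python3 - <<'E'
from h import *
import pickle
D={n:grab(n) for n in('wrist','side','top')};pickle.dump(D,open('d3.pkl','wb'))
s=arm.state();print(s['ee_pos'],s['tcp_rot'],s['contact_force'],s['gripper_width'])
b=D['side'];u,v=map(int,proj(b,[.583,.074,.09]))
w=D['wrist']['img'][60:320,150:410,::-1]
c=np.zeros((600,800,3),np.uint8)
c[:400,:400]=cv2.resize(w,(400,400))
c[:400,400:]=cv2.resize(b['img'][v-50:v+50,u-50:u+50,::-1],(400,400),interpolation=cv2.INTER_CUBIC)
cv2.imwrite('pics/crop4.png',c[:400]);print(u-50,v-50)
E
```

```text
[0.57535953 0.06432773 0.14865695] [1.79989927e+02 1.13068191e-02 1.02011128e+02] [ 0.05761633  0.21752561 -0.95077706] 0.2194778830550205
254 137
```

View pics/crop4.png

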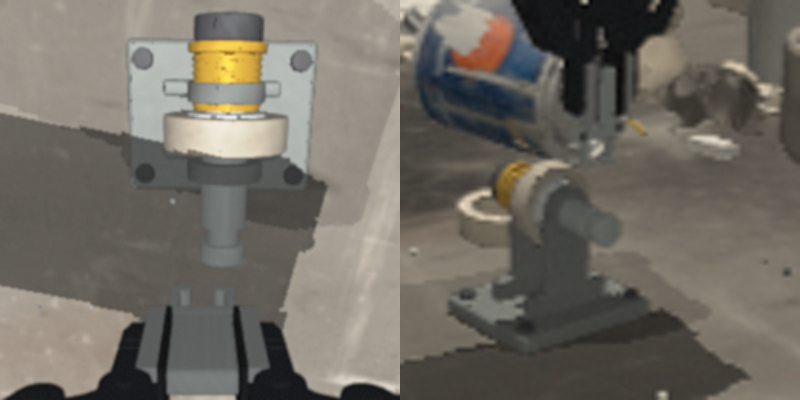

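The left half shows the clip upright in the grip, prongs at (181,297) and (221,297), with the arbor groove at (221,242). The right half (side view) also shows the clip upright over the work.

```bash
python3 - <<'E'
from h import *
import pickle
d=pickle.load(open('d3.pkl','rb'))['wrist'];k=260/400
f=lambda u,v,z:onz(d,150+u*k-.2,60+v*k-.2,z)[:2]
S=np.array([.573,.118]);X=np.array([.978,.208]);Y=np.array([-.208,.978])
pr=(f(181,289,.119)+f(221,289,.119))/2;print('prong +y face',pr,'gap',np.linalg.norm(f(181,289,.119)-f(221,289,.119)))
im=d['img'].mean(2)
for r in range(205,234):
    row=im[r,278:312];e=np.where(row>0)[0];print(r,onz(d,294,r,.075)[:2].round(4),row.astype(int).tolist())
E
```

```text
prong +y face [0.57496621 0.06670626] gap 0.014868833445561754
205 [0.5814 0.0808] [92, 90, 92, 96, 102, 104, 106, 110, 110, 112, 114, 114, 115, 115, 116, 116, 119, 120, 121, 120, 118, 114, 111, 112, 111, 110, 107, 104, 104, 98, 94, 92, 96, 98]
206 [0.5816 0.0801] [95, 92, 91, 95, 102, 105, 106, 110, 110, 113, 113, 115, 115, 115, 115, 116, 120, 121, 121, 118, 118, 114, 111, 111, 111, 110, 108, 106, 104, 101, 96, 93, 93, 95]
207 [0.5818 0.0794] [95, 93, 91, 93, 96, 102, 105, 108, 110, 113, 114, 115, 116, 116, 115, 117, 119, 119, 121, 120, 119, 114, 112, 110, 112, 111, 106, 106, 102, 99, 95, 91, 94, 94]
208 [0.5819 0.0787] [95, 93, 91, 90, 92, 95, 99, 101, 108, 112, 113, 114, 115, 115, 116, 116, 119, 120, 120, 119, 115, 113, 112, 111, 111, 108, 105, 100, 98, 94, 92, 91, 92, 92]
209 [0.5821 0.078 ] [94, 92, 89, 89, 90, 91, 93, 97, 102, 108, 112, 113, 115, 115, 116, 116, 118, 118, 121, 117, 115, 113, 111, 111, 109, 105, 97, 93, 91, 91, 93, 93, 90, 92]
210 [0.5822 0.0773] [91, 92, 90, 89, 89, 88, 91, 94, 100, 104, 111, 112, 113, 117, 116, 117, 117, 118, 118, 117, 116, 112, 112, 110, 107, 
[... 3442 characters left out ...]
.5855 0.0629] [91, 91, 91, 95, 101, 106, 110, 113, 117, 119, 118, 120, 121, 121, 119, 121, 118, 119, 118, 117, 119, 116, 117, 116, 114, 112, 108, 106, 102, 101, 99, 98, 95, 94]
231 [0.5856 0.0621] [91, 92, 89, 91, 93, 98, 104, 108, 112, 115, 117, 118, 119, 120, 122, 121, 119, 121, 118, 119, 115, 116, 114, 114, 114, 108, 104, 102, 101, 100, 99, 97, 96, 93]
232 [0.5858 0.0614] [90, 90, 91, 89, 91, 92, 95, 98, 102, 106, 109, 110, 111, 114, 117, 119, 117, 118, 113, 111, 112, 110, 109, 109, 105, 102, 99, 98, 98, 99, 96, 96, 94, 92]
233 [0.586  0.0607] [91, 90, 92, 89, 90, 89, 88, 91, 92, 95, 98, 100, 100, 101, 104, 107, 107, 104, 103, 102, 101, 100, 98, 99, 97, 97, 96, 96, 96, 94, 95, 93, 91, 93]
```

Request:
play_rows(deltas="0 3.2 6.7 0 0 0 0;0 3.2 6.7 -10 0 0 0;0 0 0 -15 0 0 0;0 0 0 -4 0 0 0;0 0 0 0 0 0 0")

```text
time_s: 10.45
ee_pos: [0.5811, 0.0783, 0.1179]
tcp_rot: [-179.9, 0.0, 102.1]
contact_force: [0.2, -1.0, 0.4]
gripper_width: 0.218
gripper_force: 58.7
```

Request:
play_rows(deltas="0 0 0 0 0 0 0;0 0 0 0 0 0 0")

```text
time_s: 10.65
ee_pos: [0.582, 0.0785, 0.1196]
tcp_rot: [180.0, 0.0, 102.1]
contact_force: [0.5, -0.2, -0.7]
gripper_width: 0.218
gripper_force: 58.7
```

Request:
play_rows(deltas="0 0 0 -2 0 0 0;0 0 0 -2 0 0 0;0 0 0 -1 0 0 0;0 0 0 0 0 0 0")

```text
time_s: 11.05
ee_pos: [0.5818, 0.0787, 0.1141]
tcp_rot: [-180.0, 0.0, 102.1]
contact_force: [0.6, -1.0, -1.0]
gripper_width: 0.219
gripper_force: 58.7
```

Request:
play_rows(deltas="0 0 0 -1 0 0 0;0 0 0 0 0 0 0")

```text
time_s: 11.25
ee_pos: [0.5818, 0.0787, 0.1132]
tcp_rot: [-180.0, 0.0, 102.1]
contact_force: [1.2, 0.1, -1.5]
gripper_width: 0.221
gripper_force: 58.7
```

Request:
play_rows(deltas="0 0 0 -1 0 0 0;0 0 0 0 0 0 0")

```text
time_s: 11.45
ee_pos: [0.5819, 0.0787, 0.1123]
tcp_rot: [-180.0, 0.0, 102.1]
contact_force: [-1.5, -1.4, 2.2]
gripper_width: 0.223
gripper_force: 58.9
```

Request:
play_rows(deltas="0 0 0 -1 0 0 0;0 0 0 0 0 0 0")

```text
time_s: 11.65
ee_pos: [0.5821, 0.0787, 0.1117]
tcp_rot: [180.0, -0.0, 102.1]
contact_force: [-2.3, -0.6, 7.9]
gripper_width: 0.219
gripper_force: 59.7
```

Request:
play_rows(deltas="0 0.2 -1 0 0 0 0;0 0 0 0 0 0 0")

```text
time_s: 11.85
ee_pos: [0.5822, 0.078, 0.1116]
tcp_rot: [180.0, -0.0, 102.1]
contact_force: [-2.2, 1.2, 6.5]
gripper_width: 0.222
gripper_force: 59.5
```

Request:
play_rows(deltas="0 0.2 -1 0 0 0 0;0 0 0 0 0 0 0")

```text
time_s: 12.05
ee_pos: [0.5825, 0.0769, 0.1115]
tcp_rot: [180.0, -0.0, 102.1]
contact_force: [1.1, -0.2, -0.1]
gripper_width: 0.218
gripper_force: 58.8
```

Request:
play_rows(deltas="0 0.2 -1 0 0 0 0;0 0 0 0 0 0 0")

```text
time_s: 12.25
ee_pos: [0.5824, 0.0755, 0.1111]
tcp_rot: [-180.0, 0.0, 102.1]
contact_force: [-0.7, 0.0, -0.5]
gripper_width: 0.217
gripper_force: 58.7
```

The upward force vanished at y≈0.077, so the prongs are over the groove. Now I'll press down in small steps.

Request:
play_rows(deltas="0 0 0.4 -1 0 0 0;0 0 0 -1 0 0 0;0 0 0 0 0 0 0")

```text
time_s: 12.55
ee_pos: [0.5824, 0.076, 0.1091]
tcp_rot: [-180.0, 0.0, 102.1]
contact_force: [0.8, -0.4, -0.8]
gripper_width: 0.222
gripper_force: 58.7
```

Request:
play_rows(deltas="0 0 0 -1 0 0 0;0 0 0 0 0 0 0")

```text
time_s: 12.75
ee_pos: [0.5824, 0.076, 0.1083]
tcp_rot: [-180.0, 0.0, 102.1]
contact_force: [-2.0, -2.2, 3.7]
gripper_width: 0.22
gripper_force: 59.2
```

Request:
play_rows(deltas="0 0 0 -1 0 0 0;0 0 0 0 0 0 0")

```text
time_s: 12.95
ee_pos: [0.5827, 0.076, 0.1077]
tcp_rot: [180.0, -0.0, 102.1]
contact_force: [-3.0, -1.3, 9.0]
gripper_width: 0.22
gripper_force: 59.9
```

Request:
play_rows(deltas="0 0 0 -1 0 0 0;0 0 0 0 0 0 0")

```text
time_s: 13.15
ee_pos: [0.5829, 0.076, 0.1072]
tcp_rot: [179.9, -0.0, 102.1]
contact_force: [-4.8, -2.5, 15.6]
gripper_width: 0.224
gripper_force: 60.8
```

Request:
play_rows(deltas="0 -0.7 0 -0.5 0 0 0;0 0 0 0 0 0 0")

```text
time_s: 13.35
ee_pos: [0.5826, 0.0761, 0.1068]
tcp_rot: [179.9, 0.0, 102.1]
contact_force: [-1.3, -0.9, 13.0]
gripper_width: 0.219
gripper_force: 60.5
```

Request:
play_rows(deltas="0 0 0 -0.7 0 0 0;0 0 0 0 0 0 0")

```text
time_s: 13.55
ee_pos: [0.5827, 0.0761, 0.1061]
tcp_rot: [179.9, 0.0, 102.1]
contact_force: [-0.1, -2.0, 11.8]
gripper_width: 0.218
gripper_force: 60.2
```

Sideways force is gone and the clip is sinking, so I'll keep pressing.

Request:
play_rows(deltas="0 0 0 -1 0 0 0;0 0 0 0 0 0 0")

```text
time_s: 13.75
ee_pos: [0.5826, 0.0761, 0.1049]
tcp_rot: [179.9, 0.0, 102.1]
contact_force: [-0.7, -1.8, 10.2]
gripper_width: 0.221
gripper_force: 60.0
```

Request:
play_rows(deltas="0 0 0 -1 0 0 0;0 0 0 0 0 0 0")

```text
time_s: 13.95
ee_pos: [0.5823, 0.0761, 0.1035]
tcp_rot: [179.9, 0.0, 102.1]
contact_force: [0.4, -1.3, 4.0]
gripper_width: 0.217
gripper_force: 59.3
```

Request:
play_rows(deltas="0 0 0 -1 0 0 0;0 0 0 0 0 0 0")

```text
time_s: 14.15
ee_pos: [0.5821, 0.076, 0.1023]
tcp_rot: [180.0, 0.0, 102.1]
contact_force: [-0.0, -1.1, 1.1]
gripper_width: 0.22
gripper_force: 58.9
```

Request:
play_rows(deltas="0 0 0 -1 0 0 0;0 0 0 -1 0 0 0;0 0 0 0 0 0 0")

```text
time_s: 14.45
ee_pos: [0.5817, 0.076, 0.0998]
tcp_rot: [-180.0, 0.0, 102.1]
contact_force: [1.6, -1.1, -0.6]
gripper_width: 0.219
gripper_force: 58.6
```

Request:
play_rows(deltas="0 0 0 -1 0 0 0;0 0 0 -1 0 0 0;0 0 0 0 0 0 0")

```text
time_s: 14.75
ee_pos: [0.5815, 0.076, 0.0977]
tcp_rot: [-180.0, 0.0, 102.1]
contact_force: [1.4, -2.6, -4.1]
gripper_width: 0.22
gripper_force: 58.6
```

Request:
play_rows(deltas="0 0 0 -1 0 0 0;0 0 0 0 0 0 0")

```text
time_s: 14.95
ee_pos: [0.5816, 0.076, 0.0968]
tcp_rot: [-180.0, 0.0, 102.1]
contact_force: [2.7, -2.1, -4.1]
gripper_width: 0.222
gripper_force: 58.7
```

Request:
play_rows(deltas="0 0 0 -1 0 0 0;0 0 0 0 0 0 0")

```text
time_s: 15.15
ee_pos: [0.5819, 0.076, 0.096]
tcp_rot: [180.0, 0.0, 102.1]
contact_force: [2.5, -2.5, -3.8]
gripper_width: 0.221
gripper_force: 58.8
```

Request:
play_rows(deltas="0 0 0 -1 0 0 0;0 0 0 0 0 0 0")

```text
time_s: 15.35
ee_pos: [0.582, 0.0761, 0.0953]
tcp_rot: [180.0, 0.0, 102.1]
contact_force: [1.0, -2.6, 3.9]
gripper_width: 0.217
gripper_force: 59.6
```

The clip snapped in and the bridge is bearing. Releasing now.

Request:
play_rows(deltas="0.5 0 0 0 0 0 0;1 0 0 0 0 0 0;1 0 0 0 0 0 0;1 0 0 0 0 0 0;1 0 0 0 0 0 0")

```text
time_s: 15.85
ee_pos: [0.5817, 0.0762, 0.0951]
tcp_rot: [-180.0, -0.0, 102.1]
contact_force: [0.6, -0.4, 0.0]
gripper_width: 1.004
gripper_force: 0.0
```

Request:
play_rows(deltas="1 0 0 10 0 0 0;1 0 0 40 0 0 0;1 0 0 45 0 0 0;1 0 0 45 0 0 0;1 0 0 0 0 0 0")

```text
time_s: 16.35
ee_pos: [0.5841, 0.076, 0.2417]
tcp_rot: [179.5, -0.0, 102.1]
contact_force: [0.1, -0.0, -0.9]
gripper_width: 1.003
gripper_force: 0.0
```

```bash
python3 - <<'E'
from h import *
D={n:grab(n) for n in('wrist','side')}
b=D['side'];w=D['wrist']
u,v=map(int,proj(b,[.583,.074,.09]));x,y=map(int,proj(w,[.578,.1,.075]))
c=np.hstack([cv2.resize(a[j-r:j+r,i-r:i+r,::-1],(400,400),interpolation=cv2.INTER_CUBIC) for a,i,j,r in((w['img'],x,y,65),(b['img'],u,v,40))])
cv2.imwrite('pics/crop5.png',c)
E
```

```text
(no output)
```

View pics/crop5.png

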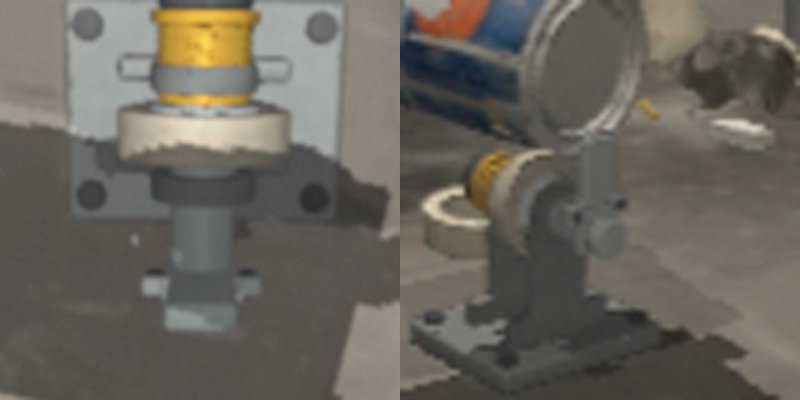

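The clip sits upright and square in the groove, with its bridge at (200,285) in the wrist view and the tab up at (600,165) in the side view. The head is still against the bush.

```bash
python3 -c "
from cell import arm
print(arm.job_done())"
```

```text
the job is handed in; nothing more can be done
None
```

The arbor is pushed home, the clip is snapped into its groove and released, and the job is handed in. The result isn't shown, but the last pictures had the head against the bush and the clip sitting square.

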